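Lock the waffle iron and hold its timer at three

ROBOT

A 6-joint arm with a two-finger parallel gripper is mounted at the origin on the work surface. World frame = base frame: x ahead of the robot, y to its left, z up, the work surface at z = 0. Lengths are in m, angles in rad, forces in N, time in s.
With the tool pointing down it reaches from about 0.375 to 0.975 m from the base axis. Payload 3.8 kg.
Tool frame: the origin (TCP) lies on the centre line of the jaws, within the pads' length; the fingertips stand 14 mm ahead of it and the grasp point (between the pads) lies 5 mm behind it (bot.finger_overhang is the distance from the TCP to the fingertips, in m); y points along the fingers, x is the direction in which the jaws open and shut, and the axes are right-handed (so a half turn about y gives the same grasp; the last joint's range is limited). The gripper opens to 85 mm and grips with 20 to 120 N. Pads are 22 mm wide; open, the fingers measure 114 mm over their backs; the gripper's body (76 mm by 85 mm) begins 54 mm behind the grasp point. The pads swing forward as they close: fully open they stand 13 mm farther back than shut.
Start: joints at [1.13, 0.264, 1.604, -0, 1.274, -0.037], TCP at [0.265, 0.621, 0.245] pointing down, gripper open.
Joint ranges: [-2.63, 2.63], [-0.94, 2.18], [0.31, 2.57], [-1.31, 4.45], [0, 2.66], [-2.55, 2.55]. Speed limits (rad/s): [2.57, 2.57, 3.14, 3.14, 3.14, 3.14].

INTERFACE

Orientations are given as a rotation vector (axis times angle).
In Python, from workcell import readout, read_camera, bot, spotter gives the robot as it stands.
- The arm moves only by the tool jog_arm, never from a script. Its argument "increments" is a list of rows, each a list of 7 numbers: the shift along the tool's x, y, z in m, then the turn, a rotation vector about the tool's x, y, z in rad, then the opening, from 0 (shut) to 1 (fully open). A call has 1 to 10 rows; each row shifts and turns the pose as measured when the row begins, along the tool's axes as they then stand; what a row does not reach is not made up. A row lasts 1/8 s, in which the tool goes at most 62.5 mm and 10.7 degrees, less where a joint would pass 70% of its speed; a pose out of reach is approached as far as the arm can. A call with a gripper value outside its range is refused whole. The fingers move at their own pace and stop on an object; "force" is the grip in N (left out, the last holds). Time passes only in rows, so rows that do not move let the fingers close. It gives the time, the measured TCP pose, the force and the opening at its end, in the units of the state.
- readout.read_state(): the state, without advancing time (a new reading comes with each control period).
- read_camera(name): name is "side" or "top"; returns a dict with "img" (384x512x3 uint8, blue, green, red), "range_z" (384x512 float32, m along the optical axis (not along the pixel's ray), 0 where there is no reading), "fx", "fy", "cx", "cy" (pixels), "world_from_camera" (4x4, takes a point from camera to world coordinates). Camera axes: x right, y down, z forward; pixel columns grow to the right and rows downward; lengths in m; the calibration is good to about 2 mm. A picture is of the moment at which its call begins.
- bot.finish_job(): hands the job in, once; it reports no verdict.
Trained networks look in a picture, given as the dict that the camera call returned (one of the last four; its "shot" number tells which), for a name from the list of things; names that differ only in an ending like _2 or _b are one class to them, and where a whole thing is asked for, a point or a joint stands for the part that bears it (a point fixed in the world has none). Each returns a list of dicts, best first, with "p" (0 to 1); they miss things now and then, are a little off and sometimes report something else, mostly with a low value. They report only what shows in the picture. A call takes as long as a camera call. They do not tell look-alikes from the thing itself.
- spotter.masks_of(picture, thing): "mask" (384x512 bool, what is visible of it) and "location" ([column, row] in pixels, amid what is visible of it).
- spotter.spot_point(picture, thing): "location" ([column, row] in pixels: a listed point, or the origin of a listed thing).
The state is a dict: "time": time; "q": joint angles; "joint_vel": joint speeds; "joint_torque": joint torques, N m; "tool_pos": TCP position; "tcp_rot": TCP orientation; "wrist_force": force on the tool from outside, world axes, zero at the start; "torque": the same for the moment, N m; "width": opening from 0.0 (shut) to 1.0 (fully open).
Only numpy, scipy, OpenCV 4.12 (cv2) and the standard library are available. Lean on these libraries where they do the work, as an engineer would, in place of code of your own. Each camera call takes 0.05 s, during which the arm holds its last target. There are 200 camera calls.

TASK

Squeeze the trigger on the waffle iron's handle all the way in to lock the iron and let it spring fully back. Then turn the timer's spring-return dial clockwise past the first and second clicks to the third click (the three dots), not beyond it, and finish still holding it there with the gripper, because it springs back if let go. Leave the plates, jar and brush where they are.

Things in the scene. Friction and masses are not known exactly. Their poses are not given: they have to be found in the camera images.
- iron: Closed round steel waffle iron, fixed to the shelf on the robot's left or right, 190 mm across, 100 mm high (the shell's centre is at x = +165 mm in its frame). A level handle with a trigger beside it sticks out from the shell towards the robot (-x). Origin on the shelf straight below the handle's squeeze point; z up, y across the handle; yaw within 0.35 rad.
- handle_mid (a point): Squeeze point on the centre line of the fixed black handle bar, 75 mm above the iron's origin, axes as the iron's. The bar runs along x, from the shell (70 mm to +x of this point) to its free end (50 mm to -x), 20 mm wide (y -10 to +10 mm), 64 to 86 mm above the shelf. The trigger is beside it on the +y side.
- trigger_hinge (a point): Vertical hinge pin of the trigger, 45 mm to +x and 18 mm to +y of handle_mid. The trigger is a flat steel blade 85 mm long, 8 mm thick, 65 to 85 mm above the shelf; its free end points to -x and flares out from the bar to +y. Over their outsides at handle_mid, bar and blade span y -10 to +39 mm at rest (49 mm) and -10 to +25 mm fully squeezed (35 mm).
- trigger (a joint): Angle of the trigger, rad: 0 = sprung out at rest, 0.30 = fully squeezed, at its stop. Squeeze it by closing the gripper from above across bar and blade, along the iron's y. Its spring resists with 2 to 6 N at the squeeze point; a grip of 15 to 25 N closes it fully, and it springs back when the gripper opens.
- trigger_pad (a point): Point in the middle of the trigger blade's thickness, 48 mm from the hinge pin, 75 mm above the shelf; moves with the trigger.
- timer: Flat square aluminium timer case fixed to the shelf, on the other side from the iron, 120 x 120 mm, top 50 mm above the shelf, with the dial in the middle of its top. Origin on the shelf under the dial's axis. Raised dots on the part of the top away from the robot (+x) mark the clicks: a short line for rest, then one, two and three dots. Yaw within 0.35 rad.
- dial_grip (a point): On the dial's vertical axis at the height to grip, 80 mm above the shelf; axes as the timer's, does not turn. The dial is a steel disc 62 mm across (top 58 mm up) with an upright black grip bar 50 mm long, 12 mm wide, 58 to 90 mm above the shelf. Seen from above, the bar lies 0.6 rad counter-clockwise of the timer's x at rest and 0.6 rad clockwise of it at the third click.
- third_mark (a point): Middle of the row of three raised dots on the timer's top (50 mm above the shelf), 46 mm from the dial's axis, 0.6 rad clockwise of the timer's +x; the bar's end points here at the third click.
- dial (a joint): Angle of the dial, rad, growing clockwise seen from above: 0 at rest, soft clicks at 0.4, 0.8 and 1.2 (the third), end stop at 1.5. Its spring (0.05 N m at rest, 0.10 at the third click, and up to 0.03 more at each click) turns it back to 0 from anywhere when let go. A grip of 20 to 40 N on the bar is enough to turn and hold it.
- plates: Stack of three bamboo plates, 180 mm across and 36 mm high, one solid stack, origin under its centre. To be left alone.
- jar: Empty open glass storage jar, 84 mm across, 130 mm high, origin under its centre. To be left alone.
- brush: Pink silicone brush lying flat, about 200 mm long along its x, 36 mm wide, 16 mm high, origin under its middle. To be left alone.
There are look-alikes about, which are no part of the job. Leave any blue or orange look-alike of the timer alone.

How it is judged:
On the way, in this order (a step that is already met when the one before it is completed fails the run):
1. the trigger is squeezed all the way in while the dial is at rest (value of joint trigger above 0.26 rad and value of joint dial below 0.2 rad), for 0.2 s.
2. the trigger is let go and has sprung back while the dial is at rest (value of joint trigger below 0.04 rad and value of joint dial below 0.2 rad), for 0.2 s.
3. the dial is held at the third click (value of joint dial between 1.08 and 1.32 rad), for 0.5 s.
At the end, for the whole second after the job is handed in: The gripper is still holding the dial at the third click (dial angle between 1.08 and 1.32 rad, fingers pressing on the timer's dial with more than 0.5 N) and the trigger is back at rest (below 0.04 rad) (all of step 3 and contact force between the fingers and timer above 0.5 N and value of joint trigger below 0.04 rad); the arm keeps its last pose, push and grip.
It fails at once if the plates: knocked away (moved over 30 mm or tipped) (distance of plates from where it was at the start of the episode above 0.03 m or angle between plates's own z axis and vertical above 0.3 rad).
It fails at once if the jar: knocked away (moved over 30 mm or tipped) (distance of jar from where it was at the start of the episode above 0.03 m or angle between jar's own z axis and vertical above 0.3 rad).
It fails at once if the brush: knocked away (moved over 30 mm or tipped) (distance of brush from where it was at the start of the episode above 0.03 m or angle between brush's own z axis and vertical above 0.3 rad).
It also fails if it takes over 48 s, if anything falls off the work surface, if the arm or the gripper's body presses on something with over 40 N, if the wrist force passes 120 N, or if a joint passes its speed limit or range.

## Working session

There is one attempt and no reset: what is moved stays moved. The work goes in short steps, Python scripts to look and compute and a tool call to move; the robot and the scene stay as the last step left them, time stands still between calls to the robot, and variables do not carry over. Pictures are saved under pics/ and viewed, about 8 in all and at most 12, crops included, and the job is handed in when it is done.

Besides the shell and the picture viewer there is one more tool, called as name([rows], argument=value, ...), one row to a line, values as JSON. jog_arm: Moves the arm, as the interface text tells. Its arguments: {"type":"object","properties":{"increments":{"type":"array"},"force":{"type":"number"}},"required":["increments"]}

```bash
mkdir -p pics; cat > h.py <<'E'
import numpy as np, cv2
from scipy.spatial.transform import Rotation as R
from workcell import readout, read_camera, bot, spotter
def world(p,u,v,z=None):
    """pixel -> world; by depth or, if z given, by intersecting the plane at height z"""
    T=np.array(p["world_from_camera"]); d=np.array([(u-p["cx"])/p["fx"],(v-p["cy"])/p["fy"],1.])
    if z is None:
        return T[:3,:3]@(d*p["range_z"][int(round(v)),int(round(u))])+T[:3,3]
    r=T[:3,:3]@d; return T[:3,3]+r*(z-T[2,3])/r[2]
def cloud(p):
    v,u=np.mgrid[:384,:512]; d=p["range_z"]
    P=np.stack([(u-p["cx"])/p["fx"]*d,(v-p["cy"])/p["fy"]*d,d],-1); T=np.array(p["world_from_camera"])
    return P@T[:3,:3].T+T[:3,3]
E
python3 - <<'E'
from h import *
s=readout.read_state(); print(s["time"],s["tool_pos"],s["tcp_rot"],s["width"])
for c in ("top","side"):
    p=read_camera(c); cv2.imwrite(f"pics/{c}0.png",p["img"]); print(c,np.array(p["world_from_camera"])[:3].round(2).tolist())
    for n,z in (("handle_mid",.075),("trigger_hinge",.075),("trigger_pad",.075),("dial_grip",.08),("third_mark",.05),("iron",0),("timer",0)):
        for r in spotter.spot_point(p,n)[:3]:
            u,v=r["location"]; print(n,round(r["p"],2),[round(u),round(v)],world(p,u,v,z).round(3))
E
```

```text
0.0 [0.26490462 0.62009081 0.24395707] [-1.37476711 -0.90547311  0.90859328] 0.9969665834961501
top [[0.03, -0.98, 0.2, 0.29], [-1.0, -0.03, 0.0, 0.02], [0.0, -0.2, -0.98, 1.22]]
handle_mid 0.74 [310, 186] [ 0.542 -0.154  0.075]
trigger_hinge 0.66 [300, 172] [ 0.587 -0.126  0.075]
trigger_pad 0.44 [300, 182] [ 0.555 -0.125  0.075]
trigger_pad 0.31 [261, 227] [ 0.416 -0.009  0.075]
dial_grip 0.96 [185, 127] [0.72  0.232 0.08 ]
dial_grip 0.89 [194, 197] [0.501 0.19  0.08 ]
third_mark 0.94 [203, 186] [0.542 0.171 0.05 ]
third_mark 0.94 [166, 249] [0.346 0.271 0.05 ]
third_mark 0.9 [193, 116] [0.768 0.214 0.05 ]
iron 0.58 [308, 191] [ 0.546 -0.159  0.   ]
iron 0.53 [200, 199] [0.51  0.185 0.   ]
timer 0.9 [191, 138] [0.714 0.224 0.   ]
timer 0.62 [101, 182] [0.555 0.503 0.   ]
timer 0.61 [163, 266] [0.298 0.286 0.   ]
side [[0.79, -0.33, 0.52, -0.06], [-0.61, -0.45, 0.65, -0.7], [0.02, -0.83, -0.56, 0.71]]
handle_mid 0.9 [298, 223] [ 0.541 -0.158  0.075]
trigger_hinge 0.95 [304, 212] [ 0.595 -0.129  0.075]
trigger_pad 0.64 [288, 215] [ 0.544 -0.115  0.075]
trigger_pad 0.26 [221, 194] [0.448 0.097 0.075]
dial_grip 0.96 [260, 152] [0.724 0.236 0.08 ]
dial_grip 0.76 [219, 175] [0.505 0.192 0.08 ]
dial_grip 0.76 [152, 182] [0.3   0.281 0.08 ]
third_mark 0.91 [274, 157] [0.782 0.222 0.05 ]
third_mark 0.81 [233, 181] [0.546 0.168 0.05 ]
third_mark 0.57 [167, 184] [0.353 0.287 0.05 ]
iron 0.8 [296, 242] [ 0.545 -0.154  0.   ]
timer 0.95 [157, 203] [0.302 0.273 0.   ]
timer 0.81 [260, 171] [0.72  0.233 0.   ]
timer 0.6 [222, 193] [0.514 0.196 0.   ]
```

View pics/top0.png

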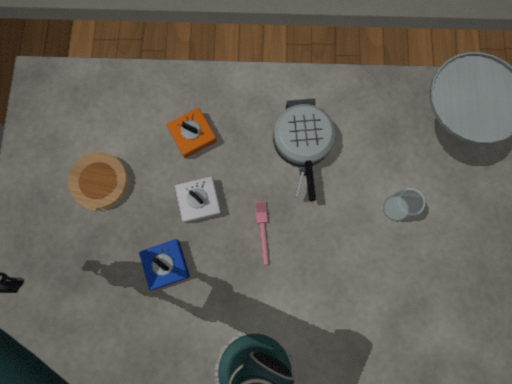

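View pics/side0.png

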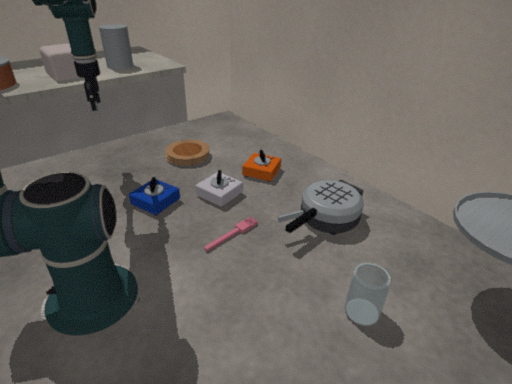

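The white timer (the real one) shows at about (198,198) in the top view. The iron's handle runs from (308,163) to (312,198), with the thin trigger beside it at (300,185). The orange and blue look-alikes are at (190,130) and (163,264). Next I'll measure yaws and centres.

```bash
python3 - <<'E'
from h import *
def fit(P):
    c=P[:,:2].mean(0); w,V=np.linalg.eigh(np.cov((P[:,:2]-c).T)); d=V[:,1]*np.sign(V[0,1]); 
    a=(P[:,:2]-c)@d; b=(P[:,:2]-c)@V[:,0]; return c.round(4),round(np.arctan2(d[1],d[0]),3),"len",round(np.ptp(a),3),"wid",round(np.ptp(b),3),len(P)
for c in ("top","side"):
    p=read_camera(c); X=cloud(p); g=p["img"].max(-1); 
    near=lambda x,y,r:np.hypot(X[...,0]-x,X[...,1]-y)<r
    m=(X[...,2]>.07)&(X[...,2]<.1)&(g<50)&near(.53,-.155,.075); print(c,"bar",fit(X[m]))
    m=(X[...,2]>.05)&(X[...,2]<.1)&(g>90)&near(.53,-.115,.065)&(X[...,1]>-.15); print("blade",fit(X[m]), X[m][:,:2].min(0),X[m][:,:2].max(0))
    m=(X[...,2]>.075)&(X[...,2]<.1)&near(.50,.19,.04); print("dialbar",fit(X[m]))
    m=(X[...,2]>.04)&(X[...,2]<.062)&near(.50,.19,.1); q=X[m][:,:2].astype(np.float32); print("case",cv2.minAreaRect(q),len(q))
    m=(X[...,2]>.085)&(X[...,2]<.12)&near(.70,-.15,.12)&(g>60); q=X[m][:,:2].astype(np.float32); print("shell",cv2.minEnclosingCircle(q),len(q))
    for n in("trigger_hinge","handle_mid","timer"): 
        for r in spotter.masks_of(p,n)[:2]: print(n,round(r["p"],2),r["location"],r["mask"].sum())
E
```

```text
top bar (array([ 0.5518, -0.1546]), np.float64(0.119), 'len', np.float64(0.105), 'wid', np.float64(0.023), 231)
blade (array([ 0.5471, -0.1224]), np.float64(-0.239), 'len', np.float64(0.08), 'wid', np.float64(0.008), 80) [ 0.50931622 -0.13318785] [ 0.58831211 -0.11021454]
dialbar (array([0.502 , 0.1847]), np.float64(0.89), 'len', np.float64(0.048), 'wid', np.float64(0.012), 70)
case ((0.503171980381012, 0.18575911223888397), (0.1212509348988533, 0.12003668397665024), 15.544417381286621) 1429
shell ((0.7025447487831116, -0.14432013034820557), 0.11675533652305603) 2686
trigger_hinge 0.74 [304.2, 136.7] 3781
handle_mid 0.7 [305.0, 135.2] 3649
timer 0.85 [192.9, 130.4] 1420
timer 0.83 [200.2, 194.9] 1516
side bar (array([ 0.5478, -0.1583]), np.float64(0.124), 'len', np.float64(0.109), 'wid', np.float64(0.03), 253)
blade (array([ 0.5418, -0.1215]), np.float64(-0.258), 'len', np.float64(0.078), 'wid', np.float64(0.012), 87) [ 0.50773118 -0.13388444] [ 0.582882  -0.1093786]
dialbar (array([0.4976, 0.1821]), np.float64(0.844), 'len', np.float64(0.05), 'wid', np.float64(0.013), 42)
case ((0.49917498230934143, 0.18553851544857025), (0.12125932425260544, 0.12184784561395645), 15.934428215026855) 664
shell ((0.7002973556518555, -0.1381448656320572), 0.11539658904075623) 1568
trigger_hinge 0.57 [328.2, 207.4] 3063
timer 0.73 [219.9, 187.4] 1041
timer 0.73 [153.9, 197.2] 1253
```

```bash
cat >> h.py <<'E'
def grasp_R(yaw):
    """tool y down, tool x (jaw direction) at the given world yaw"""
    x=np.array([np.cos(yaw),np.sin(yaw),0]); y=np.array([0,0,-1.]); return R.from_matrix(np.c_[x,y,np.cross(x,y)])
def go(pos,yaw,n=None,step=.05):
    """print n increments from the measured pose to the target (nearer of the two half-turn grasps)"""
    s=readout.read_state(); p=np.array(s["tool_pos"]); r=R.from_rotvec(s["tcp_rot"])
    best=min((grasp_R(yaw),grasp_R(yaw+np.pi)),key=lambda t:(r.inv()*t).magnitude())
    w=(r.inv()*best).as_rotvec(); d=np.array(pos)-p
    n=n or int(np.ceil(max(np.linalg.norm(d)/step,np.linalg.norm(w)/.16,1)))
    print("at",p.round(4),"jaw yaw",np.arctan2(*r.as_matrix()[1::-1,0]).round(3),"y axis",r.as_matrix()[:,1].round(3),"q6",round(s["q"][5],2),"n",n,"t",round(s["time"],2))
    for i in range(n):
        ri=r*R.from_rotvec(w*i/n); print((ri.inv().apply(d/n)).round(4).tolist(),(w/n).round(3).tolist())
E
cat > iron.py <<'E'
from h import *
HM=np.array([.541,-.156,0]); YI=.12
def ip(x,y,z): c,s=np.cos(YI),np.sin(YI); return HM+np.array([c*x-s*y,s*x+c*y,z])
E
python3 -c "
from iron import *
print(ip(0,.0075,.2)); go(ip(0,.0075,.2),YI+np.pi/2)"
```

```text
[ 0.54010216 -0.14855394  0.2       ]
at [0.2652 0.6207 0.2453] jaw yaw 1.167 y axis [-0.  0. -1.] q6 -0.04 n 17 t 1.2
[-0.0353, 0.0027, -0.0326] [-0.0, -0.031, 0.0]
[-0.0362, 0.0027, -0.0315] [-0.0, -0.031, 0.0]
[-0.0372, 0.0027, -0.0304] [-0.0, -0.031, 0.0]
[-0.0381, 0.0027, -0.0293] [-0.0, -0.031, 0.0]
[-0.039, 0.0027, -0.0281] [-0.0, -0.031, 0.0]
[-0.0399, 0.0027, -0.0269] [-0.0, -0.031, 0.0]
[-0.0407, 0.0027, -0.0256] [-0.0, -0.031, 0.0]
[-0.0414, 0.0027, -0.0243] [-0.0, -0.031, 0.0]
[-0.0422, 0.0027, -0.0231] [-0.0, -0.031, 0.0]
[-0.0428, 0.0027, -0.0217] [-0.0, -0.031, 0.0]
[-0.0435, 0.0027, -0.0204] [-0.0, -0.031, 0.0]
[-0.0441, 0.0027, -0.0191] [-0.0, -0.031, 0.0]
[-0.0447, 0.0027, -0.0177] [-0.0, -0.031, 0.0]
[-0.0452, 0.0027, -0.0163] [-0.0, -0.031, 0.0]
[-0.0457, 0.0027, -0.0149] [-0.0, -0.031, 0.0]
[-0.0461, 0.0027, -0.0135] [-0.0, -0.031, 0.0]
[-0.0465, 0.0027, -0.0121] [-0.0, -0.031, 0.0]
```

jog_arm([
  [-0.035,0,-0.033,0,-0.031,0,1],
  [-0.036,0,-0.032,0,-0.031,0,1],
  [-0.037,0,-0.03,0,-0.031,0,1],
  [-0.038,0,-0.029,0,-0.031,0,1],
  [-0.039,0,-0.028,0,-0.031,0,1],
  [-0.04,0,-0.027,0,-0.031,0,1],
  [-0.041,0,-0.026,0,-0.031,0,1],
  [-0.041,0,-0.024,0,-0.031,0,1],
  [-0.042,0,-0.023,0,-0.031,0,1],
  [-0.043,0,-0.022,0,-0.031,0,1],
], force=22)

```text
time: 2.45
tool_pos: [0.4349, 0.1602, 0.2463]
tcp_rot: [-1.246, -1.159, 1.147]
wrist_force: [1.0, 0.4, -1.0]
width: 1.004
```

```bash
python3 -c "
from iron import *
go(ip(0,.0075,.2),YI+np.pi/2)"
```

```text
at [0.4349 0.1602 0.2463] jaw yaw 1.495 y axis [ 0.006  0.004 -1.   ] q6 -1.2 n 7 t 2.45
[-0.0429, 0.0065, -0.0183] [0.001, -0.028, 0.0]
[-0.0434, 0.0066, -0.0171] [0.001, -0.028, 0.0]
[-0.0438, 0.0066, -0.0159] [0.001, -0.028, 0.0]
[-0.0442, 0.0066, -0.0147] [0.001, -0.028, 0.0]
[-0.0446, 0.0066, -0.0134] [0.001, -0.028, 0.0]
[-0.045, 0.0066, -0.0122] [0.001, -0.028, 0.0]
[-0.0453, 0.0066, -0.0109] [0.001, -0.028, 0.0]
```

jog_arm([
  [-0.043,0.0065,-0.018,0,-0.028,0,1],
  [-0.043,0.0065,-0.017,0,-0.028,0,1],
  [-0.044,0.0065,-0.016,0,-0.028,0,1],
  [-0.044,0.0065,-0.015,0,-0.028,0,1],
  [-0.045,0.0065,-0.013,0,-0.028,0,1],
  [-0.045,0.0065,-0.012,0,-0.028,0,1],
  [-0.045,0.0065,-0.011,0,-0.028,0,1],
  [0,0,0,0,0,0,1],
])

```text
time: 3.45
tool_pos: [0.5449, -0.1619, 0.2023]
tcp_rot: [-1.158, -1.311, 1.289]
wrist_force: [-0.4, 1.1, -0.6]
width: 1.0
```

```bash
python3 -c "
from iron import *
p=read_camera('side'); cv2.imwrite('pics/s1.png',cv2.resize(p['img'][120:290,200:420],None,fx=3,fy=3))
for n,z in (('handle_mid',.075),('trigger_hinge',.075),('trigger_pad',.075)):
    for r in spotter.spot_point(p,n)[:1]: print(n,r['p'],world(p,*r['location'],z).round(4))
print(ip(.045,.018,.075),ip(0,0,.075))
go(ip(0,.0075,.07),YI+np.pi/2)"
```

```text
handle_mid 0.6 [ 0.5397 -0.1521  0.075 ]
trigger_hinge 0.83 [ 0.5926 -0.1261  0.075 ]
trigger_pad 0.62 [ 0.5367 -0.1209  0.075 ]
[ 0.58352157 -0.1327424   0.075     ] [ 0.541 -0.156  0.075]
at [ 0.5442 -0.1582  0.2029] jaw yaw 1.697 y axis [ 0.015  0.005 -1.   ] q6 -2.03 n 3 t 3.65
[0.0032, 0.0443, 0.0016] [0.005, 0.002, 0.001]
[0.0033, 0.0443, 0.0014] [0.005, 0.002, 0.001]
[0.0033, 0.0443, 0.0012] [0.005, 0.002, 0.001]
```

View pics/s1.png

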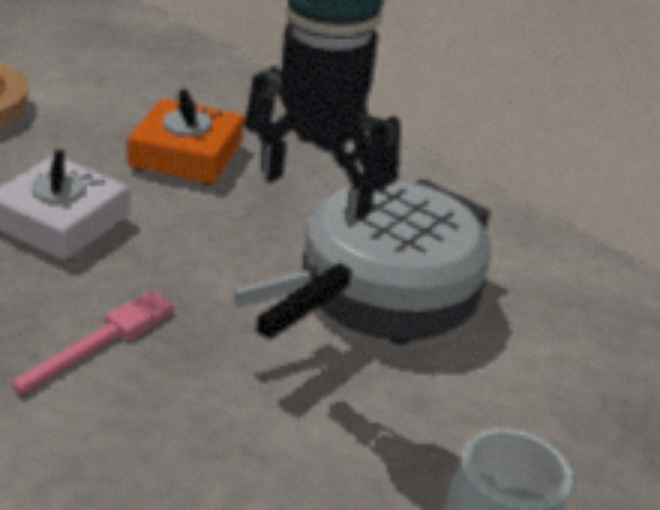

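The close view shows the gripper above the iron, bar at (300,300) and blade at (270,288), fingers either side in direction. Go down in steps.

jog_arm([
  [0.005,0.03,0.002,0.008,0,0,1],
  [0.004,0.03,0.002,0.007,0,0,1],
  [0,0.01,0,0,0,0,1],
  [0,0,0,0,0,0,1],
])

```text
time: 4.15
tool_pos: [0.5407, -0.1449, 0.1345]
tcp_rot: [-1.146, -1.31, 1.302]
wrist_force: [-0.5, 0.8, -0.3]
width: 0.999
```

```bash
python3 -c "
from iron import *
go(ip(0,.0075,.07),YI+np.pi/2)"
```

```text
at [ 0.5407 -0.1449  0.1345] jaw yaw 1.702 y axis [ 0.005  0.002 -1.   ] q6 -2.01 n 2 t 4.15
[-0.0018, 0.0323, 0.0007] [0.002, 0.006, 0.001]
[-0.0018, 0.0323, 0.0006] [0.002, 0.006, 0.001]
```

jog_arm([
  [-0.002,0.025,0.001,0,0,0,1],
  [-0.001,0.025,0,0,0,0,1],
  [0,0.012,0,0,0,0,1],
  [0,0,0,0,0,0,1],
])

```text
time: 4.65
tool_pos: [0.5453, -0.1483, 0.0776]
tcp_rot: [-1.156, -1.317, 1.301]
wrist_force: [-0.2, 0.1, 0.2]
width: 0.994
```

```bash
python3 -c "
from iron import *
go(ip(0,.0075,.07),YI+np.pi/2); print(readout.read_state()['wrist_force'])"
```

```text
at [ 0.5453 -0.1483  0.0776] jaw yaw 1.704 y axis [ 0.015 -0.001 -1.   ] q6 -2.02 n 1 t 4.65
[0.0005, 0.0075, 0.0053] [0.015, 0.013, -0.003]
[-0.2473118   0.11524401  0.19692946]
```

jog_arm([
  [0,0.007,0.004,0.01,0,0,1],
  [0,0,0,0,0,0,0.5],
  [0,0,0,0,0,0,0.3],
  [0,0,0,0,0,0,0],
  [0,0,0,0,0,0,0],
  [0,0,0,0,0,0,0],
  [0,0,0,0,0,0,0],
  [0,0,0,0,0,0,0],
], force=22)

```text
time: 5.65
tool_pos: [0.5424, -0.1473, 0.0734]
tcp_rot: [-1.15, -1.31, 1.301]
wrist_force: [-0.3, 2.6, 1.9]
width: 0.401
```

jog_arm([
  [0,0,0,0,0,0,0],
  [0,0,0,0,0,0,0],
  [0,0,0,0,0,0,0],
])

```text
time: 6.02
tool_pos: [0.5424, -0.1473, 0.0734]
tcp_rot: [-1.15, -1.31, 1.301]
wrist_force: [-0.6, 1.6, 0.7]
width: 0.401
```

```bash
python3 -c "
from iron import *
p=read_camera('side'); cv2.imwrite('pics/s2.png',cv2.resize(p['img'][150:270,230:390],None,fx=4,fy=4))
print(readout.read_state()['width'])"
```

```text
0.4031665565082466
```

View pics/s2.png

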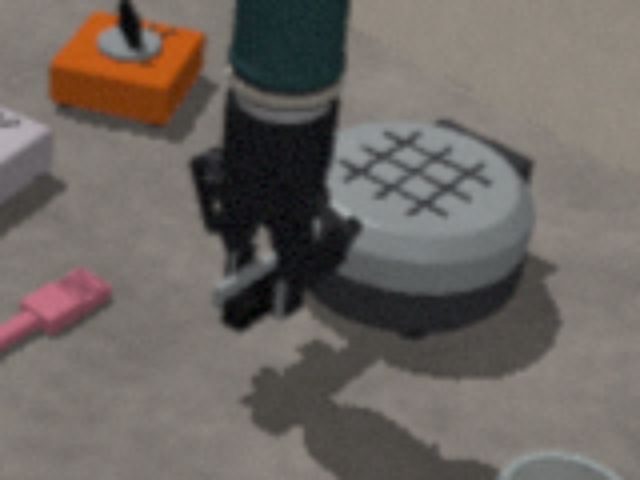

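The blade now lies along the bar at about (245,285), and the opening is 34 mm against the 35 mm expected, so the trigger is fully squeezed. Release.

jog_arm([
  [0,0,0,0,0,0,1],
  [0,0,0,0,0,0,1],
  [0,0,0,0,0,0,1],
  [0,0,0,0,0,0,1],
  [0,0,0,0,0,0,1],
  [0,0,0,0,0,0,1],
])

```text
time: 6.82
tool_pos: [0.5435, -0.1491, 0.0738]
tcp_rot: [-1.153, -1.312, 1.305]
wrist_force: [-0.3, 0.1, 0.6]
width: 1.0
```

jog_arm([
  [0,-0.03,0,0,0,0,1],
  [0,-0.045,0,0,0,0,1],
  [0,-0.05,0,0,0,0,1],
  [0,0,0,0,0,0,1],
])

```text
time: 7.32
tool_pos: [0.5416, -0.149, 0.2015]
tcp_rot: [-1.151, -1.31, 1.306]
wrist_force: [0.1, 0.7, 0.0]
width: 1.0
```

```bash
python3 - <<'E'
from iron import *
p=read_camera("side"); X=cloud(p); g=p["img"].max(-1)
m=(X[...,2]>.05)&(X[...,2]<.1)&(g>90)&(np.hypot(X[...,0]-.53,X[...,1]+.115)<.065)&(X[...,1]>-.15)
c=X[m][:,:2]; w,V=np.linalg.eigh(np.cov(c.T)); print("blade yaw",np.arctan(V[1,1]/V[0,1]),c.mean(0),len(c))
go([.501,.185,.2],.272+.6+np.pi/2)
go([.501,.185,.2],.272+.6-np.pi/2,n=1)
print(readout.read_state()["q"])
E
```

```text
blade yaw -0.26498201367054536 [ 0.54210858 -0.1216915 ] 122
at [ 0.5398 -0.1484  0.1988] jaw yaw 1.704 y axis [ 0.002 -0.002 -1.   ] q6 -2.02 n 7 t 7.38
[0.0479, -0.0003, -0.0008] [0.0, -0.106, -0.0]
[0.0476, -0.0003, -0.0059] [0.0, -0.106, -0.0]
[0.0467, -0.0002, -0.0108] [0.0, -0.106, -0.0]
[0.0453, -0.0002, -0.0157] [0.0, -0.106, -0.0]
[0.0434, -0.0002, -0.0204] [0.0, -0.106, -0.0]
[0.041, -0.0002, -0.0249] [0.0, -0.106, -0.0]
[0.0382, -0.0002, -0.029] [0.0, -0.106, -0.0]
at [ 0.5398 -0.1484  0.1988] jaw yaw 1.704 y axis [ 0.002 -0.002 -1.   ] q6 -2.02 n 1 t 7.38
[0.3356, -0.0019, -0.0057] [0.001, -0.739, -0.003]
[-3.12327983e-01  7.98883443e-02  1.90618518e+00 -9.49143436e-04
  1.15265201e+00 -2.01556165e+00]
```

The blade is back at its rest yaw (-0.265 rad, against about -0.25 at the start). Now over to the white timer.

jog_arm([
  [0.048,0,-0.001,0,-0.106,0,1],
  [0.048,0,-0.006,0,-0.106,0,1],
  [0.047,0,-0.011,0,-0.106,0,1],
  [0.045,0,-0.016,0,-0.106,0,1],
  [0.043,0,-0.02,0,-0.106,0,1],
  [0.041,0,-0.025,0,-0.106,0,1],
  [0.038,0,-0.029,0,-0.106,0,1],
  [0,0,0,0,0,0,1],
])

```text
time: 8.38
tool_pos: [0.4893, 0.1922, 0.1843]
tcp_rot: [-0.626, -1.817, 1.837]
wrist_force: [-1.1, -1.0, -0.6]
width: 1.004
```

```bash
python3 -c "
from h import *
go([.501,.185,.14],.87+np.pi/2)"
```

```text
at [0.4893 0.1922 0.1843] jaw yaw 2.467 y axis [-0.017 -0.005 -1.   ] q6 -2.14 n 1 t 8.38
[-0.0141, 0.0442, -0.0023] [-0.015, 0.026, 0.01]
```

jog_arm([
  [-0.014,0.03,-0.002,-0.015,0.026,0.01,1],
  [0,0.014,0,0,0,0,1],
  [0,0,0,0,0,0,1],
])

```text
time: 8.75
tool_pos: [0.4989, 0.183, 0.136]
tcp_rot: [-0.66, -1.809, 1.817]
wrist_force: [0.2, -1.5, 0.4]
width: 0.999
```

```bash
python3 -c "
from h import *
p=read_camera('side'); cv2.imwrite('pics/s3.png',cv2.resize(p['img'][110:230,150:310],None,fx=4,fy=4))
for r in spotter.spot_point(p,'dial_grip')[:3]: print(r['p'],r['location'],world(p,*r['location'],.08).round(4))
go([.501,.185,.077],.87+np.pi/2)"
```

```text
0.92 [218.4, 171.8] [0.5138 0.2101 0.08  ]
0.85 [258.5, 154.0] [0.7096 0.2311 0.08  ]
0.64 [149.0, 178.8] [0.3013 0.309  0.08  ]
at [0.5    0.1835 0.1375] jaw yaw 2.44 y axis [-0.003 -0.002 -1.   ] q6 -2.13 n 2 t 8.85
[0.0001, 0.0303, -0.001] [-0.001, -0.0, 0.001]
[0.0001, 0.0303, -0.001] [-0.001, -0.0, 0.001]
```

View pics/s3.png

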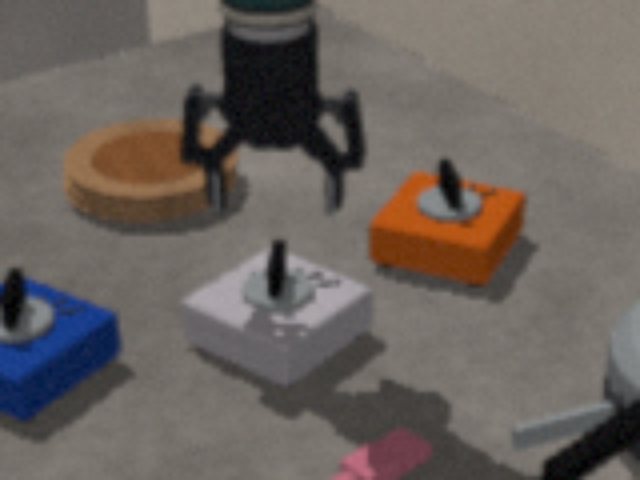

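The gripper is centred over the white dial, with its bar at (277,268) between the fingers at (217,190) and (333,190). Descend and close.

jog_arm([
  [0,0.025,-0.001,0,0,0,1],
  [0,0.025,-0.001,0,0,0,0.6],
  [0,0.009,0,0,0,0,0.5],
  [0,0,0,0,0,0,0.5],
], force=35)

```text
time: 9.35
tool_pos: [0.5054, 0.1853, 0.0826]
tcp_rot: [-0.671, -1.818, 1.812]
wrist_force: [0.0, -0.1, -0.0]
width: 0.499
```

```bash
python3 -c "
from h import *
go([.501,.185,.077],.87+np.pi/2);print(readout.read_state()['wrist_force'])"
```

```text
at [0.5054 0.1853 0.0826] jaw yaw 2.438 y axis [ 0.006  0.001 -1.   ] q6 -2.13 n 1 t 9.35
[0.0032, 0.0055, 0.0031] [0.005, -0.002, -0.004]
[ 0.02312527 -0.07758039 -0.00127717]
```

jog_arm([
  [0.003,0.004,0.003,0.005,0,-0.004,0.4],
  [0,0,0,0,0,0,0.25],
  [0,0,0,0,0,0,0],
  [0,0,0,0,0,0,0],
  [0,0,0,0,0,0,0],
  [0,0,0,0,0,0,0],
], force=35)

```text
time: 10.1
tool_pos: [0.5001, 0.1874, 0.081]
tcp_rot: [-0.663, -1.815, 1.809]
wrist_force: [0.2, 0.5, -1.9]
width: 0.132
```

jog_arm([
  [0,0,0,0,0.12,0,0],
  [0,0,0,0,0.12,0,0],
  [0,0,0,0,0.12,0,0],
  [0,0,0,0,0.12,0,0],
  [0,0,0,0,0.12,0,0],
  [0,0,0,0,0.12,0,0],
  [0,0,0,0,0.12,0,0],
  [0,0,0,0,0,0,0],
], force=38)

```text
time: 11.1
tool_pos: [0.4993, 0.189, 0.081]
tcp_rot: [-1.201, -1.209, 1.205]
wrist_force: [0.2, 0.8, -2.5]
width: 0.132
```

```bash
python3 -c "
from h import *
go([.501,.185,.08],.272-.6+np.pi/2);s=readout.read_state();print(s['wrist_force'],s['torque'],s['width'])"
```

```text
at [0.4993 0.189  0.081 ] jaw yaw 1.57 y axis [-0.004  0.007 -1.   ] q6 -1.27 n 3 t 11.1
[-0.0013, 0.0003, -0.0006] [-0.002, 0.109, 0.002]
[-0.0013, 0.0003, -0.0007] [-0.002, 0.109, 0.002]
[-0.0012, 0.0003, -0.0008] [-0.002, 0.109, 0.002]
[ 0.18162629  0.79416858 -2.45313602] [-0.09659885 -0.03690977  0.05543565] 0.13188855500809699
```

jog_arm([
  [-0.001,0,-0.001,0,0.11,0,0],
  [-0.001,0,-0.001,0,0.11,0,0],
  [0,0,0,0,0.1,0,0],
  [0,0,0,0,0,0,0],
  [0,0,0,0,0,0,0],
])

```text
time: 11.72
tool_pos: [0.4995, 0.1896, 0.081]
tcp_rot: [-1.329, -0.97, 0.969]
wrist_force: [-0.5, 1.8, -2.3]
width: 0.13
```

```bash
python3 - <<'E'
from h import *
go([.501,.185,.08],.272-.6+np.pi/2);s=readout.read_state();print(s['wrist_force'],s['torque'],s['width'])
for c in ("top","side"):
    p=read_camera(c); b=(slice(150,240),slice(140,260)) if c=="top" else (slice(130,220),slice(170,290))
    cv2.imwrite(f"pics/{c}4.png",cv2.resize(p["img"][b],None,fx=5,fy=5,interpolation=cv2.INTER_CUBIC))
E
```

```text
at [0.4995 0.1896 0.081 ] jaw yaw 1.253 y axis [-0.008  0.012 -1.   ] q6 -0.96 n 1 t 11.72
[-0.0039, 0.001, -0.0029] [-0.011, 0.01, 0.009]
[-0.52622967  1.79487306 -2.31872369] [-0.04968514 -0.0497445   0.06136174] 0.1302598504863453
```

View pics/side4.png

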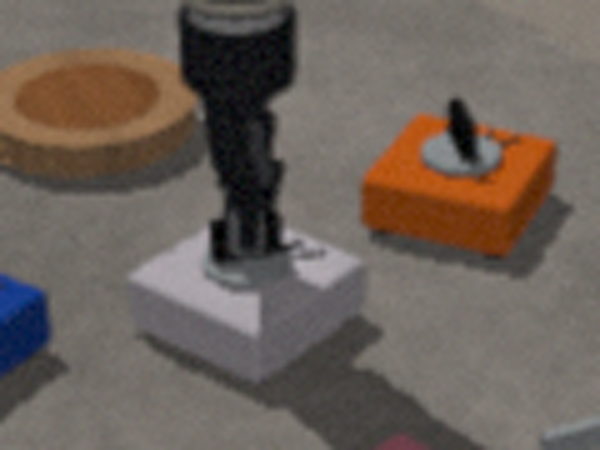

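View pics/top4.png

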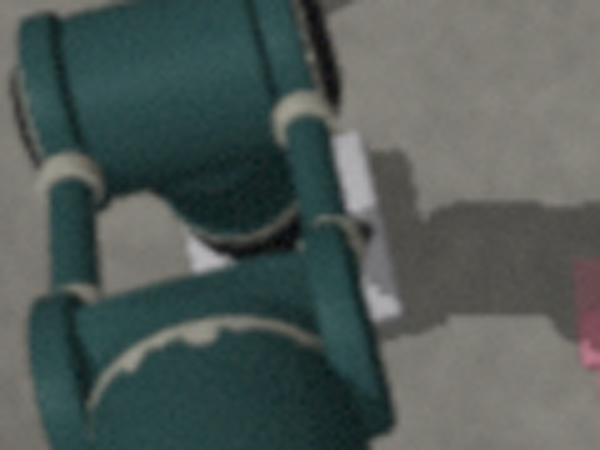

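The side crop shows the pads clasping the dial bar, whose ends show at about (220,240) and (270,240). The top view is hidden by the arm. I'll check the bar angle against the projected bar.

```bash
python3 - <<'E'
from h import *
p=read_camera("side"); T=np.linalg.inv(np.array(p["world_from_camera"]))
def px(w): c=T[:3,:3]@w+T[:3,3]; return np.array([p["fx"]*c[0]/c[2]+p["cx"],p["fy"]*c[1]/c[2]+p["cy"]])
im=cv2.resize(p["img"][140:200,190:260],None,fx=8,fy=8,interpolation=cv2.INTER_CUBIC); out=[]
for a,col in ((.272-.6,(0,255,0)),(.272-.3,(0,0,255)),(.272-.9,(255,255,0))):
    o=im.copy(); c,s=np.cos(a),np.sin(a)
    for z in(.058,.09):
        q=[px(np.array([.501+c*l-s*w,.185+s*l+c*w,z])) for l,w in((-.025,-.006),(.025,-.006),(.025,.006),(-.025,.006))]
        cv2.polylines(o,[((np.array(q)-[190,140])*8+4).astype(np.int32)],True,col,1)
    out.append(o)
X=cloud(p); g=p["img"].max(-1); D=np.hypot(X[...,0]-.501,X[...,1]-.185)
m=(X[...,2]>.06)&(X[...,2]<.088)&(g<45)&(D<.035)
for x in X[m][np.argsort(D[m])][-8:]: print(x.round(3))
cv2.imwrite("pics/ov.png",cv2.resize(np.hstack([o[80:440,80:400] for o in out]),(800,300)))
E
```

```text
[0.479 0.186 0.067]
[0.481 0.194 0.079]
[0.479 0.191 0.085]
[0.522 0.175 0.065]
[0.48  0.193 0.064]
[0.479 0.191 0.073]
[0.476 0.187 0.072]
[0.476 0.186 0.08 ]
```

View pics/ov.png

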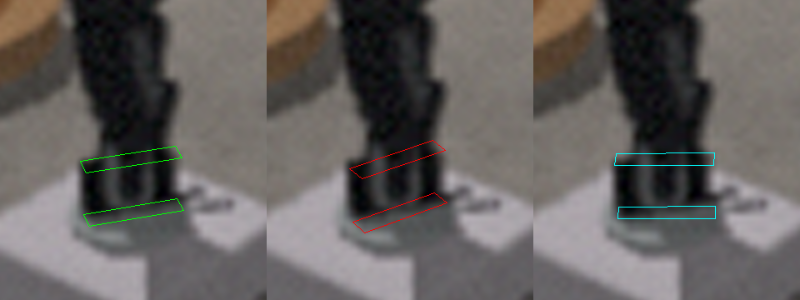

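jog_arm([
  [0,0,0,0,0.01,0,0],
  [0,0,0,0,0,0,0],
  [0,0,0,0,0,0,0],
  [0,0,0,0,0,0,0],
  [0,0,0,0,0,0,0],
])

```text
time: 12.5
tool_pos: [0.4995, 0.1896, 0.081]
tcp_rot: [-1.332, -0.962, 0.961]
wrist_force: [-0.7, 1.6, -2.2]
width: 0.129
```

```bash
python3 - <<'E'
from h import *
go([.501,.185,.08],.272-.6+np.pi/2); s=readout.read_state(); print(s["width"],s["torque"])
y=R.from_rotvec(s["tcp_rot"]).as_matrix()[:,0]; y=np.arctan2(y[1],y[0])
d=.272+.6+np.pi/2-y; print("dial",d)
if 1.13<d<1.27 and s["width"]>.1: print(bot.finish_job())
E
```

```text
at [0.4995 0.1896 0.081 ] jaw yaw 1.242 y axis [-0.008  0.012 -1.   ] q6 -0.94 n 1 t 12.5
[-0.0039, 0.0009, -0.0029] [-0.011, -0.001, 0.009]
0.12949187671004858 [-0.04349012 -0.10496777  0.09475228]
dial 1.2010870140294592
the job is handed in; nothing more can be done
None
```

I squeezed the iron's trigger fully, let it spring back, then turned the white timer's dial clockwise to the third click. I handed the job in at about 12.5 s of the 48 s allowed, with the gripper still holding the dial. No verdict was reported.

- **Trigger squeezed:** the gripper closed to 34 mm across bar and blade (35 mm expected), and the picture showed the blade lying along the bar.
- **Trigger released:** the blade measured -0.265 rad, against -0.24 to -0.26 rad before the squeeze. I measured this once, just after letting go, and did not check it again at the end.
- **Dial at the third click:** the angle comes to 1.20 rad from the jaw direction. The bar's ends in the side view put it at about 1.18 rad. The pads were still clasping the bar at 11 mm (12 mm expected), and the wrist felt about 0.09 N m of spring torque.
- **Checks that fell short:** the arm hid the dial from the top camera, so only the coarse side view backs the angle. The tool also settled about 4.5 mm off the dial's estimated axis in y, which I left because the grip held.

I never touched the plates, jar, brush or the blue and orange look-alikes.

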